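# Power up the relay test unit

### The job

Power up the grey relay test unit by touch alone: first push down the raised, white-barred half of the black rocker until that half lies flat, then push the yellow arming button in until it stays fully in, and then press the green start button fully in, keep it there for a moment and let it spring back. Keep to this order and leave the red trip button alone. Do not pick up or push away the loose things: the small relay and the green terminal plug lying on the panel, and the screwdriver and the blue tray beside the unit.

Things in the scene. Friction and masses are not known exactly. Their poses are not given: they have to be found in the camera images.
- unit: relay test unit: fixed grey box 220 (x) x 360 (y) x 80 mm high, flat panel on top; origin at the centre of its underside, x to its far side, z up. The four controls stand on the panel in a row at unit x = -45 mm, y = -112.5, -37.5, 37.5 and 112.5 mm, with the unit's yaw; which control has which place changes
- rocker_base: grey housing of the black rocker, 68 (x) x 42 (y) x 14 mm high, origin at the centre of its underside on the panel. The rocker on it is a black V-shaped paddle 30 mm wide (y), each half 28 mm long (x) and 6 mm thick; its pivot lies along y, 20 mm above this origin
- rocker_press (a point): point to press: middle of the upper face of the rocker's raised half, 20 mm from the pivot, z axis square to that face. This half, on the unit's -x side, bears a white bar and starts raised 0.3 to 0.4 rad; pressed home it lies level, its top 103 mm above the bench, and the other half stands up
- rocker (a joint): angle of the rocker in rad: 0 = off (white-barred half fully raised), 0.4 = on (that half level). Stays where it is left; held by friction of 0.03 N m (about 1.5 N at 20 mm from the pivot, up to 5 N near it)
- yellow_top (a point): centre of the top face of the yellow arming button, a round cap 36 mm across in a black collar 50 mm across and 12 mm high; the top is 24 mm above the panel when out and 16 mm when in
- yellow (a joint): travel of the yellow button in m: 0 = out, 0.008 = fully in. Moves with about 4 N and stays where it is pushed, no spring
- green_top (a point): centre of the top face of the green start button, a round cap 36 mm across in a black collar 50 mm across and 12 mm high; the top is 22 mm above the panel when out and 16 mm when in
- green (a joint): travel of the green button in m: 0 = out, 0.006 = fully in. Spring return: 1.5 N to start, 4.5 N fully in
- red_top (a point): centre of the top face of the red trip button, the same size and kind as the green one; to be left alone
- red (a joint): travel of the red button in m: 0 = out, 0.006 = fully in; spring as the green one
- relay_mid (a point): centre of a loose small relay with a light blue cover, 28 x 28 x 38 mm high, standing on the panel behind the row of controls (unit +x side); leave alone
- plug_mid (a point): centre of a loose green terminal plug, 18 x 50 x 16 mm high, lying on the panel behind the row of controls (unit +x side); leave alone
- driver_grip (a point): middle of the handle of a loose screwdriver 190 mm long, lying on the bench on the unit's +y side; leave alone
- tray_mid (a point): centre of a loose blue open tray 100 x 70 x 30 mm high, on the bench on the unit's -y side; leave alone

How it is judged:
By the outcome, as a careful person would: the job done as asked, in the order asked, and still so for the second after the job is handed in, with the robot touching nothing.
It also fails if it takes over 42 s, if anything falls off the work surface, if the arm or the gripper's body presses on something with over 40 N, if the wrist force passes 120 N, or if a joint passes its speed limit or range.

### The arm

A 6-joint arm with a two-finger parallel gripper is mounted at the origin on the work surface. World frame = base frame: x ahead of the robot, y to its left, z up, the work surface at z = 0. Lengths are in m, angles in rad, forces in N, time in s.
With the tool pointing down it reaches from about 0.375 to 0.9 m from the base axis. Payload 3.1 kg.
Tool frame: the origin (TCP) lies at the very end of the fingers, on their centre line; the grasp point (between the pads) lies 19 mm behind it; z points along the fingers, y is the direction in which the jaws open and shut (so a half turn about z gives the same grasp; the last joint's range is limited). The gripper opens to 87 mm and grips with 3 to 60 N. Pads are 19 mm wide; open, the fingers measure 117 mm over their backs; the gripper's body (75 mm by 190 mm) begins 51 mm behind the grasp point.
Start: joints at [0.985, 0.527, 1.433, -0, 1.181, -0.178], TCP at [0.248, 0.574, 0.223] pointing down, gripper open.
Joint ranges: [-3.08, 3.08], [-0.75, 2.2], [0.22, 2.44], [-1.43, 4.57], [0, 2.65], [-2.85, 2.85]. Speed limits (rad/s): [2.79, 2.79, 3.14, 3.14, 3.14, 3.14].

### API

Orientations are given as a unit quaternion [x, y, z, w].
In Python, from rig import robot gives the robot as it stands. The module is installed in compiled form; this text tells all that it offers.
- The arm moves only by the tool carry_out, never from a script. Its argument "series" is a list of rows, each a list of 7 numbers: the shift along the tool's x, y, z in mm, then the turn, a rotation vector about the tool's x, y, z in degrees, then the gripper command: -1 is shut, 1 is fully open, values between are in proportion. In form: [[tx, ty, tz, rx, ry, rz, claw], ...]. A call has 1 to 8 rows; each row is the pose to reach, as a shift and turn from the pose measured when the call began, along the tool's axes at that moment; what a row does not reach only later rows make up. A row lasts 1/8 s, in which the tool goes at most 62.5 mm and 10.7 degrees, less where a joint would pass 70% of its speed; a pose out of reach is approached as far as the arm can. A call with a gripper value outside its range is refused whole. The fingers move at their own pace and stop on an object; "force" is the grip in N (left out, the last holds). Time passes only in rows, so rows that repeat a pose let the fingers close. It gives the time, the measured TCP pose, the force and the opening at its end, in the units of the state.
- robot.get_obs(): the state, without advancing time (a new reading comes with each control period).
- robot.camera(name): name is "scene" or "top" or "wrist"; returns a dict with "pixels" (384x512x3 uint8, red, green, blue), "fx", "fy", "cx", "cy" (pixels), "position" and "attitude" of the camera in the world. Camera axes: x right, y down, z forward; pixel columns grow to the right and rows downward; lengths in m; the calibration is good to about 2 mm. A picture is of the moment at which its call begins. There is no depth.
- robot.hand_in(): hands the job in, once; it reports no verdict.
The state is a dict: "time": time; "q": joint angles; "joint_velocities": joint speeds; "joint_torque": joint torques, N m; "position": TCP position; "tool_rot": TCP orientation; "ft_force": force on the tool from outside, world axes, zero at the start; "moment": the same for the moment, N m; "grip_width": finger opening in m.
Only numpy, scipy, OpenCV 4.12 (cv2) and the standard library are available. Lean on these libraries where they do the work, as an engineer would, in place of code of your own. Each camera call takes 0.05 s, during which the arm holds its last target.

## Working session

There is one attempt and no reset: what is moved stays moved. The work goes in short steps, Python scripts to look and compute and a tool call to move; the robot and the scene stay as the last step left them, time stands still between calls to the robot, and variables do not carry over. Pictures are saved under pics/ and viewed, and the job is handed in when it is done.

Besides the shell and the picture viewer there is one more tool, called after "Call:" as name(argument=value, ...) on one line, values as JSON. carry_out: Moves the arm, as the interface text tells. Its arguments: {"type":"object","properties":{"series":{"type":"array"},"force":{"type":"number"}},"required":["series"]}

```bash
mkdir -p pics; python3 - <<'E'
from rig import robot
import cv2
print(robot.get_obs())
for n in("scene","top","wrist"):
    c=robot.camera(n);print(n,c["fx"],c["cx"],c["cy"],c["position"],c["attitude"])
    cv2.imwrite(f"pics/{n}0.png",c["pixels"][:,:,::-1])
E
```

```text
{'time': 0.0, 'q': array([ 9.84515760e-01,  5.28461960e-01,  1.43392208e+00, -8.43789934e-06,
        1.18139457e+00, -1.78532057e-01]), 'joint_velocities': array([ 0.00125895,  0.00079142, -0.00026094,  0.00059923,  0.00160727,
       -0.00070388]), 'joint_torque': array([ 3.84766763e-04, -4.40044641e+01, -1.76594245e+01,  6.33439980e-02,
        5.83189214e-02, -1.86041143e-04]), 'position': array([0.2474147 , 0.57313264, 0.22156794]), 'tool_rot': array([ 2.02463164e-01,  9.79289269e-01, -1.01548821e-03, -4.04229959e-04]), 'ft_force': array([-0.83128717, -0.47041026,  0.2621227 ]), 'moment': array([ 0.01280377, -0.0171511 , -0.00391931]), 'grip_width': 0.0868888756574236}
scene 353.0906693294536 253.96835388663078 193.76561313469188 [1.0819973  0.15424565 0.71700647] [ 0.59302356  0.73194543 -0.263542   -0.20766455]
top 373.2325083754161 259.13682461971837 189.6611339835754 [0.37670968 0.01773863 1.02430451] [ 0.70840016 -0.69886635  0.06918605 -0.0704864 ]
wrist 344.7611173635507 257.73365346304365 187.17612086725833 [0.18017246 0.60173073 0.38282205] [0.82816717 0.54394294 0.07317237 0.11362668]
```

View pics/scene0.png

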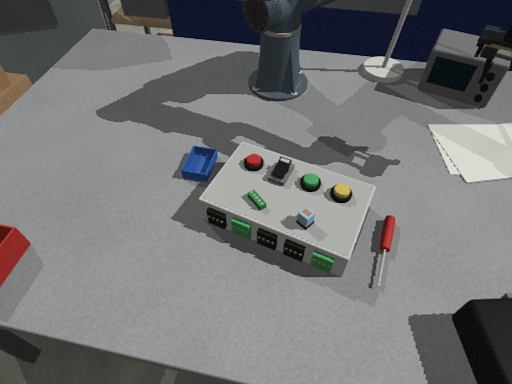

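View pics/top0.png

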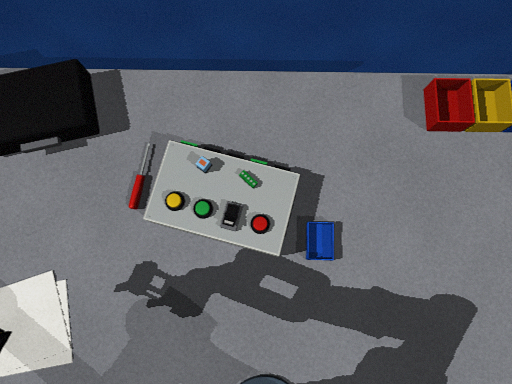

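View pics/wrist0.png

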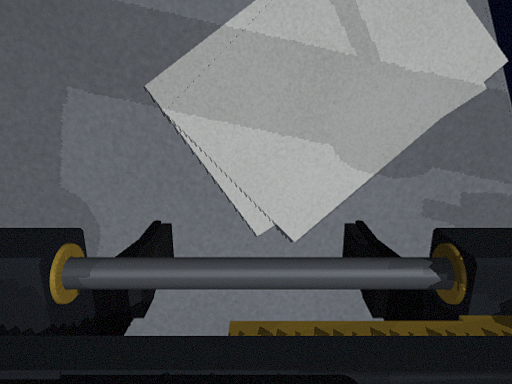

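The top view shows the row: yellow (174,201), green (203,208), rocker (231,215) and red (260,223). The relay (203,163) and plug (248,179) are behind the row. The scene view agrees. Next I'll triangulate.

```bash
cat > h.py <<'E'
import numpy as np,cv2
from scipy.spatial.transform import Rotation as R
def ray(c,u,v):
    d=R.from_quat(c["attitude"]).apply([(u-c["cx"])/c["fx"],(v-c["cy"])/c["fy"],1]);return np.array(c["position"]),d/np.linalg.norm(d)
def plane(c,u,v,z):
    p,d=ray(c,u,v);return p+d*(z-p[2])/d[2]
def tri(a,b):
    (p,d),(q,e)=a,b
    s=np.linalg.lstsq(np.c_[d,-e],q-p,rcond=None)[0];x=p+s[0]*d;y=q+s[1]*e
    return (x+y)/2,np.linalg.norm(x-y)
def blob(img,lo,hi,roi):
    x0,y0,x1,y1=roi;h=cv2.cvtColor(img,cv2.COLOR_RGB2HSV);m=np.zeros(h.shape[:2],np.uint8)
    m[y0:y1,x0:x1]=cv2.inRange(h,lo,hi)[y0:y1,x0:x1]
    n,l,s,c=cv2.connectedComponentsWithStats(m);k=1+np.argmax(s[1:,4]);return c[k],s[k]
def proj(c,X):
    p=R.from_quat(c["attitude"]).inv().apply(np.array(X)-c["position"]);return c["fx"]*p[0]/p[2]+c["cx"],c["fy"]*p[1]/p[2]+c["cy"]
E
python3 - <<'E'
from h import *
from rig import robot
T=robot.camera("top");S=robot.camera("scene")
C={"yellow":((20,120,90),(32,255,255),(160,185,190,215),(325,175,360,205)),
"green":((45,100,60),(80,255,255),(190,195,216,220),(295,168,325,195)),
"red":((0,120,80),(8,255,255),(245,210,275,240),(240,148,268,172))}
P={}
for k,(lo,hi,a,b) in C.items():
    u,s1=blob(T["pixels"],lo,hi,a);v,s2=blob(S["pixels"],lo,hi,b)
    x,g=tri(ray(T,*u),ray(S,*v));P[k]=x
    print(k,u.round(1),s1,v.round(1),s2,x.round(4),round(g,4),plane(T,*u,.10).round(4),plane(S,*v,.10).round(4))
d=P["yellow"]-P["red"];print(np.linalg.norm(d),np.degrees(np.arctan2(-d[0],d[1])))
for n,c,(x0,y0,x1,y1) in(("t",T,(140,130,320,270)),("s",S,(230,140,370,220))):
    cv2.imwrite(f"pics/{n}1.png",cv2.resize(c["pixels"][y0:y1,x0:x1,::-1],None,fx=4,fy=4,interpolation=2))
E
```

```text
yellow [173.1 199.8] [166 193  15  14 160] [341.8 190.1] [334 184  17  13 175] [0.5342 0.2374 0.0937] 0.001 [0.5331 0.2364 0.1   ] [0.5399 0.2361 0.1   ]
green [201.8 207.6] [195 201  15  14 164] [310.7 179.8] [303 174  16  13 165] [0.5156 0.1643 0.0917] 0.0012 [0.5143 0.1636 0.1   ] [0.5233 0.1636 0.1   ]
red [259.5 223.1] [253 216  14  15 160] [253.6 159.5] [246 154  15  12 137] [0.4783 0.0183 0.0929] 0.0008 [0.4775 0.0186 0.1   ] [0.4853 0.0194 0.1   ]
0.22615021197907867 -14.305038971328033
```

```bash
ls pics
```

```text
s1.png
scene0.png
t1.png
top0.png
wrist0.png
```

View pics/t1.png

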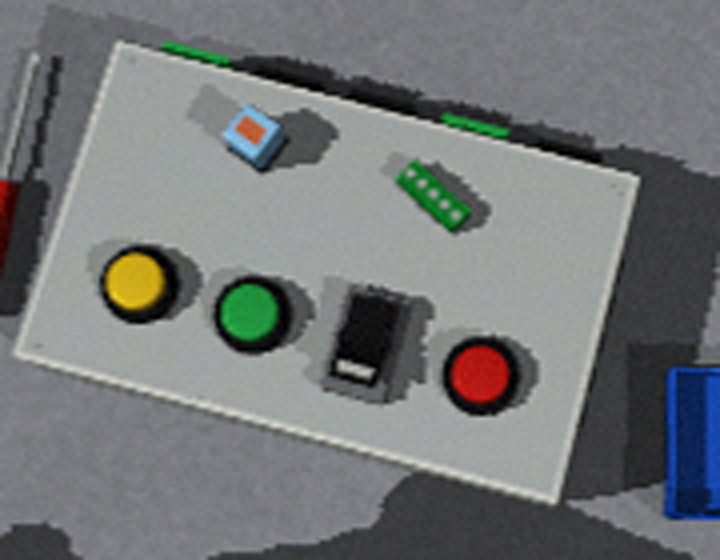

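View pics/s1.png

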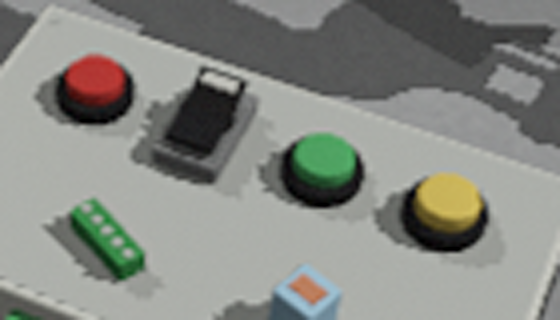

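```bash
cat > g.py <<'E'
from h import *
from rig import robot
import sys
def go(t,yaw=None):
    o=robot.get_obs();r=R.from_quat(o["tool_rot"])
    print("pos",o["position"].round(4),"tool x yaw",np.degrees(np.arctan2(*r.as_matrix()[:2,0][::-1])).round(2),"F",o["ft_force"].round(2),"t",o["time"],o["grip_width"])
    print("shift mm",(r.inv().apply(np.array(t)-o["position"])*1000).round(1))
    if yaw is not None:
        y=np.radians(yaw);D=np.c_[[np.cos(y),np.sin(y),0],[np.sin(y),-np.cos(y),0],[0,0,-1]]
        print("turn",np.degrees((r.inv()*R.from_matrix(D)).as_rotvec()).round(2))
E
python3 -c "
from g import *
go([.44,.106,.2],165.7)"
```

```text
pos [0.2476 0.5735 0.2221] tool x yaw 156.63 F [-0.24  0.48 -0.23] t 0.25 0.08700972813662053
shift mm [-362.  -352.8   22.4]
turn [-0.06 -0.02 -9.07]
```

The white bar is at about (228,223) in the top view and (285.5,161) in the scene view, on the robot side, raised. I'll move to a hover where the wrist camera can see the row.

```bash
python3 -c "
from g import *
T=robot.camera('top');S=robot.camera('scene')
print(tri(ray(T,228,222.75),ray(S,285.5,160.75)))
go([.56,.09,.26],165.7)"
```

```text
(array([0.47684531, 0.09673444, 0.103076  ]), np.float64(0.00030402684217957634))
pos [0.2478 0.5736 0.2223] tool x yaw 156.63 F [ 0.87  0.23 -0.3 ] t 0.35 0.08688443714858929
shift mm [-478.4 -320.1  -37.6]
turn [-0.03 -0.01 -9.07]
```

Call:
carry_out(series=[[-40, -27, -38, 0, 0, -1, -1], [-85, -57, -38, 0, 0, -2, -1], [-130, -87, -38, 0, 0, -3, -1], [-175, -117, -38, 0, 0, -4, -1], [-220, -147, -38, 0, 0, -5, -1], [-265, -177, -38, 0, 0, -6, -1], [-310, -207, -38, 0, 0, -7.5, -1], [-355, -237, -38, 0, 0, -9, -1]], force=30)

```text
time: 1.35
position: [0.4805, 0.2137, 0.2607]
tool_rot: [0.125, 0.992, -0.0, 0.0]
ft_force: [0.7, 1.0, 0.7]
grip_width: 0.015
```

```bash
python3 -c "
from g import *
go([.56,.09,.26],165.7)"
```

```text
pos [0.4805 0.2137 0.2607] tool x yaw 165.68 F [0.69 1.04 0.66] t 1.35 0.015019426181600622
shift mm [-107.6 -100.3    0.7]
turn [-0.    0.03 -0.02]
```

Call:
carry_out(series=[[-40, -35, 0, 0, 0, 0, -1], [-80, -70, 0, 0, 0, 0, -1], [-107, -100, 0, 0, 0, 0, -1], [-107, -100, 0, 0, 0, 0, -1]])

```text
time: 1.85
position: [0.5611, 0.0877, 0.2606]
tool_rot: [0.127, 0.992, -0.0, 0.001]
ft_force: [0.4, 0.1, 0.3]
grip_width: -0.0003
```

```bash
python3 -c "
from g import *
go([.478,.096,.14],165.7)
c=robot.camera('wrist');cv2.imwrite('pics/w1.png',c['pixels'][:,:,::-1]);print(c['position'],c['attitude'])
for n,p in dict(press=(.4785,.096,.11),g=(.5156,.1643,.102),y=(.5342,.2374,.104)).items(): print(n,proj(c,p))"
```

```text
pos [0.5611 0.0877 0.2606] tool x yaw 165.43 F [0.42 0.07 0.26] t 1.85 -0.0002510847265682094
shift mm [ 82.7 -12.9 120.5]
turn [-0.01  0.09 -0.27]
[0.48972871 0.10545378 0.42160987] [0.78398503 0.60569053 0.082896   0.1078643 ]
press (np.float64(244.10856542990624), np.float64(80.48371921593072))
g (np.float64(328.4576621520239), np.float64(102.40444511767795))
y (np.float64(413.2644490674434), np.float64(101.94666502369321))
```

View pics/w1.png

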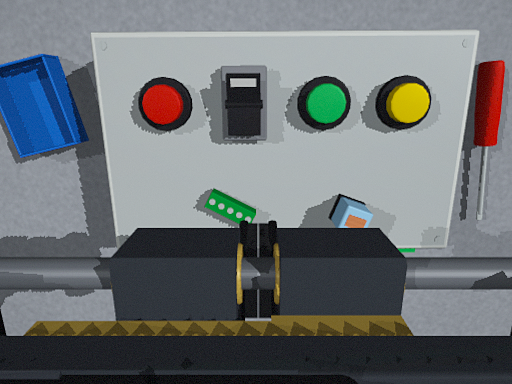

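The wrist view agrees with the first estimates to a few pixels: red (162,104), white bar (243,82), green (327,103), yellow (408,101). I'll refine by triangulating wrist against top.

```bash
python3 - <<'E'
from g import *
W=robot.camera("wrist");T=robot.camera("top");cv2.imwrite("pics/t2.png",T["pixels"][:,:,::-1])
C={"yellow":((20,120,90),(32,255,255),(380,70,440,130),[173.1,199.8],.104),
"green":((45,100,60),(80,255,255),(295,75,355,130),[201.8,207.6],.102),
"red":((0,120,80),(8,255,255),(135,75,195,130),[259.5,223.1],.102),
"bar":((0,0,150),(180,70,255),(231,72,257,92),[228,222.75],.11)}
P={}
for k,(lo,hi,a,u,z) in C.items():
    w,s=blob(W["pixels"],lo,hi,a);x,g=tri(ray(T,*u),ray(W,*w));P[k]=plane(W,*w,z)
    print(k,w.round(1),s,x.round(4),round(g,4),plane(W,*w,z).round(4),plane(T,*u,z).round(4))
m=(P["green"]+P["red"])/2;d=P["yellow"]-P["red"];print(m,np.linalg.norm(d),np.degrees(np.arctan2(-d[0],d[1])))
E
```

```text
yellow [406.1 104.7] [ 385   85   43   41 1370] [0.5356 0.2399 0.0856] 0.0002 [0.5331 0.2327 0.104 ] [0.5324 0.2356 0.104 ]
green [324.3 105.2] [ 304   86   41   40 1282] [0.5175 0.1666 0.0776] 0.001 [0.5153 0.1619 0.102 ] [0.514  0.1632 0.102 ]
red [160.9 106. ] [ 141   87   41   40 1267] [0.4782 0.0183 0.0986] 0.0015 [0.479  0.0189 0.102 ] [0.4772 0.0187 0.102 ]
bar [242.   84.5] [231  81  23   8 184] [0.4783 0.0958 0.0992] 0.0031 [0.4797 0.095  0.11  ] [0.4761 0.096  0.11  ]
[0.49716823 0.09039359 0.102     ] 0.22051113275853465 -14.217018611624107
```

Call:
carry_out(series=[[40, -6, 40, 0, 0, 0, -1], [82, -13, 80, 0, 0, 0, -1], [82, -13, 120, 0, 0, 0, -1], [82, -13, 130, 0, 0, 0, -1], [82, -13, 130, 0, 0, 0, -1]])

```text
time: 2.62
position: [0.4764, 0.0995, 0.1308]
tool_rot: [0.124, 0.992, 0.0, -0.0]
ft_force: [1.2, -0.1, -0.1]
grip_width: 0.0004
```

```bash
python3 -c "
from g import *
go([.478,.096,.104],165.7)
c=robot.camera('wrist');cv2.imwrite('pics/w2.png',c['pixels'][:,:,::-1])
c=robot.camera('scene');cv2.imwrite('pics/s2.png',cv2.resize(c['pixels'][120:240,200:360,::-1],None,fx=4,fy=4))"
```

```text
pos [0.4764 0.0995 0.1308] tool x yaw 165.76 F [ 1.23 -0.12 -0.06] t 2.625 0.0004271813141179048
shift mm [-2.4 -3.  26.8]
turn [ 0.03 -0.03  0.06]
```

View pics/w2.png

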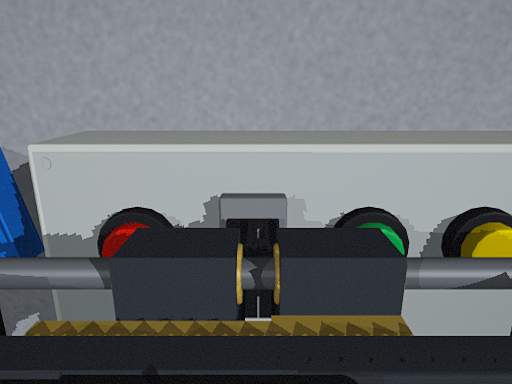

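View pics/s2.png

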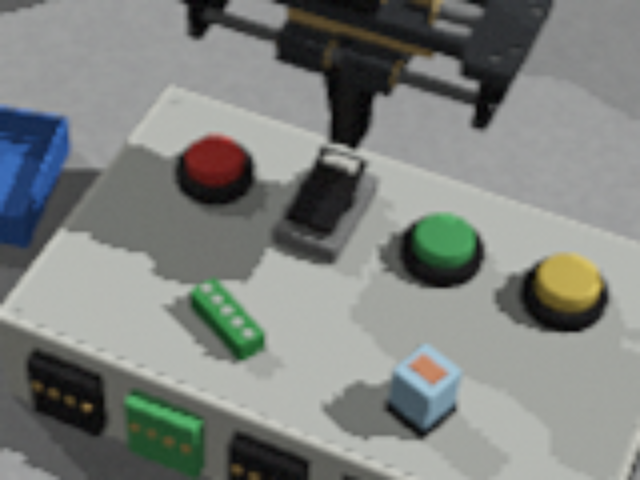

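The finger tip is lined up above the white-barred half. Pressing down.

Call:
carry_out(series=[[-2, -3, 8, 0, 0, 0, -1], [-2, -3, 14, 0, 0, 0, -1], [-2, -3, 18, 0, 0, 0, -1], [-2, -3, 21, 0, 0, 0, -1], [-2, -3, 24, 0, 0, 0, -1], [-2, -3, 26, 0, 0, 0, -1], [-2, -3, 27, 0, 0, 0, -1], [-2, -3, 27, 0, 0, 0, -1]])

```text
time: 3.72
position: [0.4794, 0.0957, 0.1048]
tool_rot: [0.124, 0.992, 0.0, 0.002]
ft_force: [0.6, -0.6, 0.3]
grip_width: 0.0001
```

```bash
python3 -c "
from g import *
go([.478,.096,.103],165.7)"
```

```text
pos [0.4794 0.0957 0.1048] tool x yaw 165.73 F [ 0.58 -0.58  0.32] t 3.725 9.692907096347191e-05
shift mm [ 1.4 -0.   1.8]
turn [0.07 0.2  0.03]
```

Call:
carry_out(series=[[1, 0, 1, 0, 0, 0, -1], [1, 0, 2, 0, 0, 0, -1], [1, 0, 3, 0, 0, 0, -1], [1, 0, 3, 0, 0, 0, -1]])

```text
time: 4.22
position: [0.4794, 0.0958, 0.1033]
tool_rot: [0.124, 0.992, 0.0, 0.003]
ft_force: [-1.0, -1.4, 12.7]
grip_width: 0.0006
```

```bash
python3 -c "
from g import *
go([.478,.096,.103],165.7)
c=robot.camera('scene');cv2.imwrite('pics/s3.png',cv2.resize(c['pixels'][120:240,200:360,::-1],None,fx=4,fy=4))"
```

```text
pos [0.4794 0.0958 0.1033] tool x yaw 165.74 F [-1.02 -1.35 12.67] t 4.225 0.0006212822411874997
shift mm [ 1.4 -0.1  0.3]
turn [0.09 0.35 0.04]
```

View pics/s3.png

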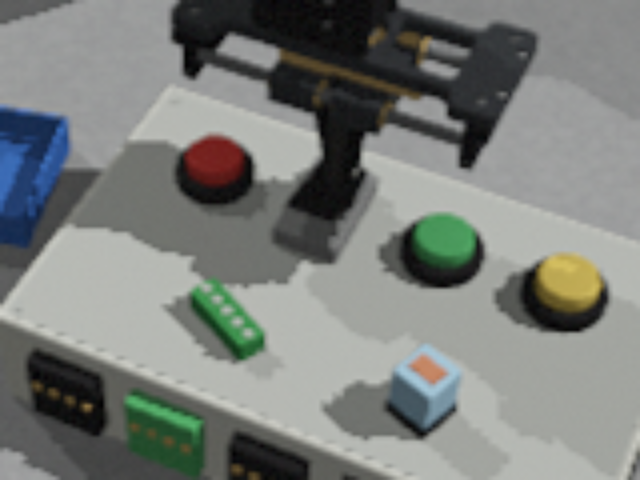

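At z = 0.1033 there is a hard stop at 12.7 N, which matches level at 103 mm. I'll press a little more, then lift.

Call:
carry_out(series=[[1, 0, 2, 0, 0, 0, -1], [1, 0, 2, 0, 0, 0, -1], [0, 0, -15, 0, 0, 0, -1], [0, 0, -45, 0, 0, 0, -1], [-40, 10, -80, 0, 0, 0, -1], [-82, 20, -110, 0, 0, 0, -1], [-82, 20, -110, 0, 0, 0, -1]])

```text
time: 5.15
position: [0.5685, 0.0946, 0.2168]
tool_rot: [0.124, 0.992, 0.001, 0.008]
ft_force: [-0.3, 0.0, 0.2]
grip_width: 0.0006
```

```bash
python3 -c "
from g import *
go([.5335,.2355,.125],165.7)
c=robot.camera('wrist');cv2.imwrite('pics/w4.png',c['pixels'][:,:,::-1])
c=robot.camera('scene');cv2.imwrite('pics/s4.png',cv2.resize(c['pixels'][120:240,200:360,::-1],None,fx=4,fy=4))"
```

```text
pos [0.5685 0.0946 0.2168] tool x yaw 165.71 F [-0.28  0.    0.16] t 5.15 0.0006176392290322565
shift mm [ 70.2 127.6  91.2]
turn [0.22 0.93 0.02]
```

View pics/s4.png

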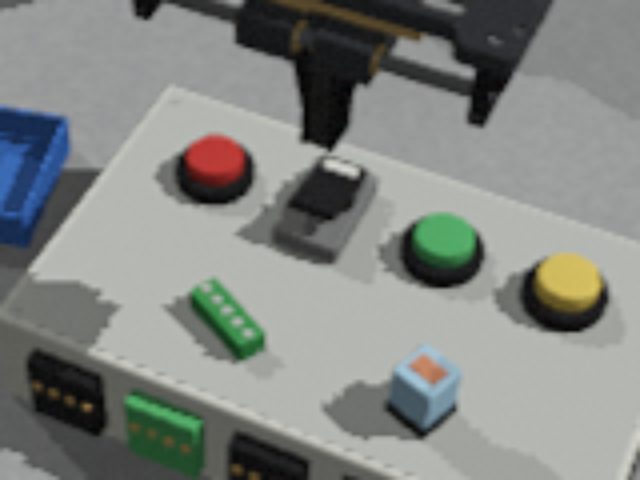

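View pics/w4.png

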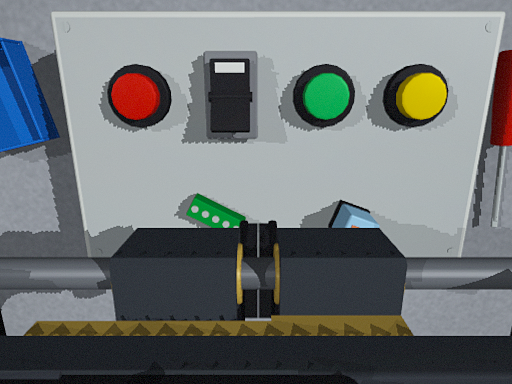

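The white bar has moved down into the housing and the other half now stands up, so the rocker is on. The panel's other items haven't moved. On to yellow.

Call:
carry_out(series=[[25, 45, 0, 0, 0.5, 0, -1], [50, 90, 20, 0, 0.9, 0, -1], [70, 128, 50, 0, 0.9, 0, -1], [70, 128, 80, 0, 0.9, 0, -1], [70, 128, 91, 0, 0.9, 0, -1], [70, 128, 91, 0, 0.9, 0, -1]])

```text
time: 6.0
position: [0.5249, 0.2356, 0.1211]
tool_rot: [0.124, 0.992, 0.001, -0.007]
ft_force: [-0.0, -0.1, 0.4]
grip_width: 0.0005
```

```bash
python3 -c "
from g import *
go([.5335,.2355,.096],165.7)
c=robot.camera('scene');cv2.imwrite('pics/s5.png',cv2.resize(c['pixels'][120:240,230:390,::-1],None,fx=4,fy=4))"
```

```text
pos [0.5249 0.2356 0.1211] tool x yaw 165.71 F [-0.   -0.08  0.37] t 6.0 0.0005189705377476897
shift mm [-8.7  2.  24.9]
turn [-0.02 -0.83  0.01]
```

View pics/s5.png

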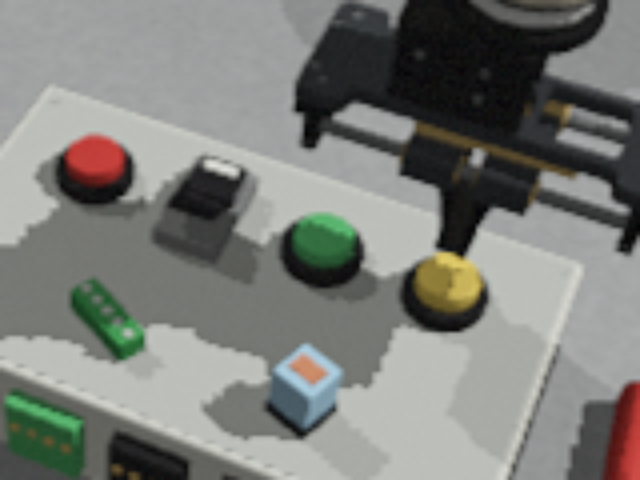

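Call:
carry_out(series=[[-8, 2, 0, 0, -0.8, 0, -1], [-8, 2, 5, 0, -0.8, 0, -1], [-8, 2, 10, 0, -0.8, 0, -1], [-8, 2, 14, 0, -0.8, 0, -1], [-8, 2, 14, 0, -0.8, 0, -1]])

```text
time: 6.68
position: [0.5337, 0.2356, 0.1074]
tool_rot: [0.125, 0.992, 0.0, 0.0]
ft_force: [-0.5, -0.9, 0.4]
grip_width: 0.0004
```

```bash
python3 -c "
from g import *
go([.5335,.2355,.096],165.7)"
```

```text
pos [0.5337 0.2356 0.1074] tool x yaw 165.69 F [-0.5  -0.9   0.35] t 6.675 0.0004366661273631943
shift mm [ 0.2 -0.2 11.4]
turn [ 0.01  0.04 -0.01]
```

Call:
carry_out(series=[[0, 0, 3, 0, 0, 0, -1], [0, 0, 6, 0, 0, 0, -1], [0, 0, 8, 0, 0, 0, -1], [0, 0, 10, 0, 0, 0, -1], [0, 0, 11, 0, 0, 0, -1], [0, 0, 12, 0, 0, 0, -1], [0, 0, 12, 0, 0, 0, -1]])

```text
time: 7.55
position: [0.5339, 0.2357, 0.0963]
tool_rot: [0.125, 0.992, 0.0, 0.001]
ft_force: [-1.2, 0.3, 8.9]
grip_width: 0.0003
```

```bash
python3 -c "
from g import *
go([.5335,.2355,.096],165.7)"
```

```text
pos [0.5339 0.2357 0.0963] tool x yaw 165.69 F [-1.25  0.33  8.92] t 7.55 0.00029578975169528915
shift mm [ 0.3 -0.3  0.3]
turn [ 0.03  0.07 -0.01]
```

Call:
carry_out(series=[[0, 0, 1, 0, 0, 0, -1], [0, 0, 2, 0, 0, 0, -1], [0, 0, 2.5, 0, 0, 0, -1], [0, 0, 2.5, 0, 0, 0, -1]])

```text
time: 8.05
position: [0.5339, 0.2357, 0.0961]
tool_rot: [0.124, 0.992, 0.0, 0.001]
ft_force: [-4.4, -1.2, 17.4]
grip_width: 0.0004
```

```bash
python3 -c "
from g import *
go([.515,.163,.14],165.7)"
```

```text
pos [0.5339 0.2357 0.0961] tool x yaw 165.71 F [-4.37 -1.16 17.44] t 8.05 0.00041631838968250815
shift mm [  0.3 -75.1 -43.9]
turn [0.04 0.12 0.01]
```

Yellow stops solidly at z = 0.0961 with 17 N, so it is fully in. I'll lift and look before pressing green.

Call:
carry_out(series=[[0, 0, -15, 0, 0, 0, -1], [0, 0, -45, 0, 0, 0, -1], [-40, -35, -80, 0, 0, 0, -1], [-80, -75, -110, 0, 0, 0, -1], [-80, -75, -110, 0, 0, 0, -1], [-80, -75, -110, 0, 0, 0, -1]])

```text
time: 8.8
position: [0.5919, 0.1432, 0.2057]
tool_rot: [0.125, 0.992, 0.0, 0.0]
ft_force: [-0.3, 1.2, -0.5]
grip_width: 0.0004
```

```bash
python3 -c "
from g import *
go([.515,.163,.12],165.7)
c=robot.camera('wrist');cv2.imwrite('pics/w6.png',c['pixels'][:,:,::-1])
w,s=blob(c['pixels'],(45,100,60),(80,255,255),(170,40,360,135));print(w,s,plane(c,*w,.102))
c=robot.camera('scene');cv2.imwrite('pics/s6.png',cv2.resize(c['pixels'][120:240,230:390,::-1],None,fx=4,fy=4))"
```

```text
pos [0.5919 0.1432 0.2057] tool x yaw 165.64 F [-0.32  1.22 -0.45] t 8.8 0.0003742438608656934
shift mm [79.5  0.  85.7]
turn [ 0.04  0.02 -0.06]
[259.17571885  83.49414271] [ 235   59   49   50 1878] [0.51571744 0.16287555 0.102     ]
```

View pics/s6.png

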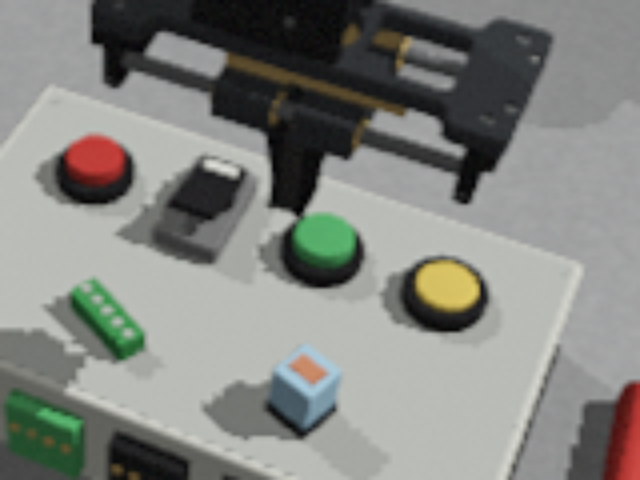

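View pics/w6.png

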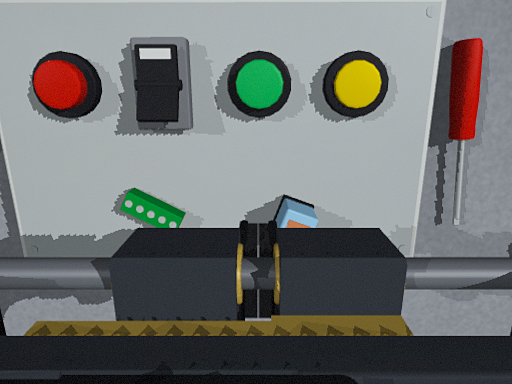

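Yellow is visibly low in its collar, the rocker is on, and green measures (0.5157, 0.1629). On to green.

Call:
carry_out(series=[[40, 0, 20, 0, 0, 0, -1], [79, 0, 45, 0, 0, 0, -1], [79, 0, 70, 0, 0, 0, -1], [79, 0, 86, 0, 0, 0, -1], [79, 0, 86, 0, 0, 0, -1], [79, 0, 86, 0, 0, 0, -1]])

```text
time: 9.65
position: [0.515, 0.1639, 0.1194]
tool_rot: [0.124, 0.992, 0.0, -0.0]
ft_force: [-0.2, 0.5, -0.2]
grip_width: 0.0006
```

```bash
python3 -c "
from g import *
go([.5155,.163,.096],165.7)"
```

```text
pos [0.515  0.1639 0.1194] tool x yaw 165.77 F [-0.23  0.52 -0.17] t 9.65 0.0005878970114332159
shift mm [-0.7 -0.7 23.4]
turn [ 0.03 -0.02  0.07]
```

Call:
carry_out(series=[[0, -1, 8, 0, 0, 0, -1], [0, -1, 14, 0, 0, 0, -1], [0, -1, 18, 0, 0, 0, -1], [0, -1, 21, 0, 0, 0, -1], [0, -1, 24, 0, 0, 0, -1], [0, -1, 26, 0, 0, 0, -1], [0, -1, 26, 0, 0, 0, -1], [0, -1, 26, 0, 0, 0, -1]])

```text
time: 10.65
position: [0.5148, 0.1628, 0.0961]
tool_rot: [0.124, 0.992, 0.0, 0.0]
ft_force: [-4.9, -1.9, 20.6]
grip_width: 0.0004
```

```bash
python3 -c "
from g import *
go([.5155,.163,.096],165.7)"
```

```text
pos [0.5148 0.1628 0.0961] tool x yaw 165.8 F [-4.93 -1.88 20.65] t 10.65 0.00041816171246508694
shift mm [-0.6  0.4  0.1]
turn [0.02 0.05 0.1 ]
```

Green is fully in at z = 0.0961 with 20.6 N. I'll hold for 0.75 s and then release.

Call:
carry_out(series=[[0, 0, 2, 0, 0, 0, -1], [0, 0, 2, 0, 0, 0, -1], [0, 0, 2, 0, 0, 0, -1], [0, 0, 2, 0, 0, 0, -1], [0, 0, 2, 0, 0, 0, -1], [0, 0, 2, 0, 0, 0, -1]])

```text
time: 11.4
position: [0.5148, 0.1628, 0.0962]
tool_rot: [0.123, 0.992, 0.0, 0.001]
ft_force: [-3.5, -1.3, 15.4]
grip_width: 0.0006
```

Call:
carry_out(series=[[0, 0, -10, 0, 0, 0, -1], [0, 0, -40, 0, 0, 0, -1], [-40, 0, -80, 0, 0, 0, -1], [-80, 0, -110, 0, 0, 0, -1], [-80, 0, -120, 0, 0, 0, -1], [-80, 0, -120, 0, 0, 0, -1]])

```text
time: 12.15
position: [0.5914, 0.1433, 0.2163]
tool_rot: [0.124, 0.992, 0.0, 0.0]
ft_force: [0.1, 0.1, -0.3]
grip_width: 0.0005
```

```bash
python3 -c "
from g import *
go([.515,.163,.12],165.7)
c=robot.camera('wrist');cv2.imwrite('pics/w7.png',c['pixels'][:,:,::-1])
c=robot.camera('scene');cv2.imwrite('pics/s7.png',cv2.resize(c['pixels'][120:240,230:390,::-1],None,fx=4,fy=4))"
```

```text
pos [0.5914 0.1433 0.2163] tool x yaw 165.81 F [ 0.11  0.15 -0.33] t 12.15 0.0005280707906142477
shift mm [79.   0.3 96.2]
turn [0.03 0.05 0.11]
```

View pics/s7.png

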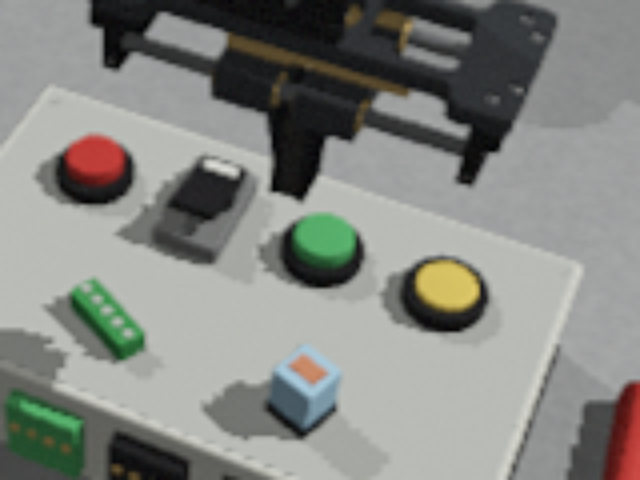

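View pics/w7.png

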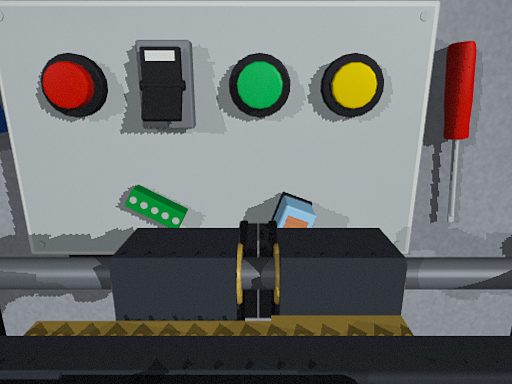

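Green has sprung back, yellow is in, the rocker is on, and red and the loose items haven't moved. Handing in.

```bash
python3 -c "
from rig import robot
print(robot.hand_in())"
```

```text
the job is handed in; nothing more can be done
None
```

I powered up the unit in the order asked, using the closed finger tips, and handed the job in at about 12 s, well within the 42 s limit.

| Control | Lowest tip height (m) | Force reading | Result |
|---|---|---|---|
| Rocker, white-barred half | 0.1033 (level is 0.103) | 12.7 N, then pressed slightly further | Lies flat, other half stands up |
| Yellow button | 0.0961 (fully in is 0.096) | 17 N | Stays in |
| Green button | 0.0961 (fully in is 0.096) | 15–21 N | Held in for about 0.75 s, then sprang back |

- **Last pictures:** the rocker is on, yellow is in and green is out. Red, the relay, the plug and the screwdriver look unmoved. The arm is clear of everything, with the force reading near zero.
- **Not fully checked:** the tray was mostly out of frame in the final pictures. The arm never went near it.
- **Disagreement:** heights from the camera pairs read about 3 to 24 mm low for the button tops, because wrist and top views are too close together. I used the stated heights instead, and the contact stops matched them within 0.3 mm. Horizontal positions on the planes used agreed to about 4 mm between wrist and top.

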